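# Tare the basket on the dial scale

## Robot

A 7-joint arm with a two-finger parallel gripper is mounted at the origin on the work surface. World frame = base frame: x ahead of the robot, y to its left, z up, the work surface at z = 0. Lengths are in m, angles in degrees, forces in N, time in s.
With the tool pointing down it reaches from about 0.425 to 0.8 m from the base axis. Payload 8.3 kg.
Tool frame: the origin (TCP) lies midway between the tips of the shut fingers; the grasp point (between the pads) lies 19 mm behind it (env.grip_depth is the distance from the TCP to the grasp point, in m); z points along the fingers, y is the line along which they close (so a half turn about z gives the same grasp; the last joint's range is limited). The gripper opens to 85 mm and grips with 20 to 120 N. Pads are 22 mm wide; open, the fingers measure 114 mm over their backs; the gripper's body (76 mm by 85 mm) begins 54 mm behind the grasp point. The pads swing forward as they close: fully open they stand 13 mm farther back than shut.
Start: joints at [60.109, 21.967, 0.94, 78.501, -0.361, 79.538, -2.664], TCP at [0.277, -0.56, 0.2] pointing down, gripper open.
Joint ranges: [-169.22, 169.22], [-14.56, 117.87], [-87.37, 89.26], [10.42, 133.3], [-82.24, 262.24], [0.94, 117.77], [-172.7, 172.7]. Speed limits (degrees/s): [136.94, 136.94, 172.46, 172.46, 180, 180, 180].

## Interface

Orientations are given as [roll, pitch, yaw] about the fixed x, y, z axes, in that order (R = Rz(yaw) Ry(pitch) Rx(roll)).
In Python, from plant import env gives the robot as it stands.
- The arm moves only by the tool drive_tool, never from a script. Its arguments are lists of equal length, an entry for each row: "xyz": the shift along the world's x, y, z as a fraction of full scale, a list of three; "delta_rot": the turn, a rotation vector about the world's x, y, z as a fraction of full scale, a list of three. A call has exactly 8 rows; each row shifts and turns the commanded pose from where the row before left it; what a row does not reach is not made up. Full scale, the value 1, is 50 mm for a shift and 4 degrees for a turn. A row lasts 1/10 s, in which the tool goes at most 50 mm and 8.59 degrees, less where a joint would pass 70% of its speed; a pose out of reach is approached as far as the arm can. A call with a number of a shift or a turn outside -1 to 1 is refused whole. A call with a gripper value outside its range is refused whole. "hand" is the finger opening in mm, from 0 to 85.4, set as the call begins (left out, the last holds). The fingers move at their own pace and stop on an object; the grip force is fixed at half the most. Time passes only in rows, so rows that do not move let the fingers close, or fill a call up. It gives the time, the measured TCP pose, the force, the opening and the grip force at its end, in the units of the state.
- env.get_state(): the state, without advancing time (a new reading comes with each control period).
- env.camera(name): name is "scene" or "side" or "wrist"; returns the picture (420x560x3 uint8, red, green, blue); there is no depth.
- env.camera_info(name): a dict with "intrinsics" (3x3 intrinsics, pixels), "origin" and "rotation" of the camera in the world. Camera axes: x right, y up, looking along -z (the intrinsics and any distortion apply to the point x, -y, -z); pixel columns grow to the right and rows downward; lengths in m; the calibration is good to about 2 mm. A picture is of the moment at which its call begins: read the wrist's pose just before it. camera_info takes no time and is no camera call; for the wrist camera it gives the pose at the moment of the call.
- env.hand_in(): hands the job in; it is judged then, once.
The state is a dict: "time_s": time; "q": joint angles; "qvel": joint speeds; "tau": joint torques, N m; "position": TCP position; "eef_rot": TCP orientation; "contact_force": force on the tool from outside, world axes, zero at the start; "wrist_torque": the same for the moment, N m; "width": opening from 0.0 (shut) to 1.0 (fully open); "grasp_force": force on a finger pad.
Only numpy, scipy, OpenCV 4.12 (cv2) and the standard library are available. Lean on these libraries where they do the work, as an engineer would, in place of code of your own. Each camera call takes 0.05 s, during which the arm holds its last target. There are 200 camera calls.

## Task

Set the empty wicker basket down gently, upright and roughly central on the platform of the dial scale and let go of it. Then tare it out: turn the black zero knob, which turns the dial plate, bit by bit until the pointer stands on the dial's zero mark, within one small division, with the basket still on the platform. Leave the brush, the tin and the bowl alone.

Things in the scene. Friction and masses are not known exactly. Their poses are not given: they have to be found in the camera images.
- scale: Mechanical household scale, cream enamel, 350 (x) x 240 (y) mm; it stands firm and does not shift. Origin: centre of its underside on the table; x from the front (dial, knob) to the back (platform), z up. Front half: flat console 75 mm above the table, round face-up dial on the left (its bezel rises to 88 mm above the table), zero knob on the right. Back half: a steel weighing platform.
- knob_grip (a point): Grip point on the zero knob's vertical axis, 110 mm above the table, at scale-frame (-120, -83) mm. Round fluted black knob, 50 mm across, from 88 to 122 mm above the table; grip it from above across any diameter. It stays where left (0.06 N m friction); 4 rad either way from its middle, starts within 0.9 rad of it. Geared to the dial plate, which turns the same way by half the knob's angle.
- dial_center (a point): Centre of the dial, axis of both pointer and dial plate, 83 mm above the table, under the glass, at scale-frame (-90, 43) mm. The dial is 152 mm over its bezel; its white plate has 72 small divisions of 5 degrees (25 g), a full turn being 1.8 kg. The zero knob turns the plate.
- zero_mark (a point): Inner end of the zero bar, on the dial plate, 56 mm from the dial's centre; it goes round with the plate. Zero is the dial's only broad bar (6 x 13 mm), with a black dot just inside it. At the start it lies within 25 degrees of the scale's +x direction (towards the platform).
- pointer_tip (a point): Tip of the thin black pointer, 56 mm from the dial's centre, with a short tail; it meets zero_mark on zero. Empty, it points in the scale's +x direction; weight on the platform turns it clockwise seen from above (0.1 kg: 20 degrees), settling within a second. The knob does not move it. With the basket on it stands 18 to 105 degrees clockwise of the starting zero mark.
- platform_top (a point): Centre of the top of the weighing platform, a steel plate 170 (x) x 220 (y) mm, 95 mm above the table when empty, at scale-frame (88, 0) mm. It is sprung and sinks 0.5 mm for each 0.1 kg, 12 mm at most.
- basket: Small empty wicker basket, 150 (x) x 110 (y) mm, sides 62 mm high; over the woven canes it measures about 160 x 120 mm. 0.22 to 0.40 kg. Origin: centre of its underside; x along its length, z up.
- basket_handle (a point): Middle of the basket's hoop handle, 145 mm above its underside. The hoop stands in the basket's xz plane; its top is a straight round cane 12 mm thick, 66 mm long, along the basket's x.
- brush: Wooden clothes brush, 160 x 50 x 44 mm, lying bristles down; a bystander. Origin: centre of its underside, x along its length.
- tin: Round steel tin, 68 mm in diameter, 60 mm high; a bystander. Origin: centre of its underside.
- bowl: White ceramic bowl, 110 mm in diameter, 45 mm high; a bystander. Origin: centre of its underside.

How it is judged (in metres and radians):
On the way:
1. the basket stands upright on the scale's platform, let go (horizontal distance between basket and platform_top below 0.04 m and z of basket in the frame of platform_top between -0.004 and 0.006 m and angle between basket's own z axis and vertical below 0.08 rad and linear speed of basket below 0.02 m/s and contact force between basket and the arm below 0.1 N and contact force between basket and the fingers below 0.1 N), for 0.3 s.
At the end, for the whole second after the job is handed in: The basket stands upright (within 0.08 rad) and still on the platform, its centre within 40 mm of the platform's centre, and the pointer's tip rests within 5.5 mm of the zero mark (just over one small division, which is 4.9 mm at the tip) (horizontal distance between basket and platform_top below 0.04 m and z of basket in the frame of platform_top between -0.004 and 0.006 m and angle between basket's own z axis and vertical below 0.08 rad and linear speed of basket below 0.02 m/s and distance between pointer_tip and zero_mark below 0.0055 m); the robot touches nothing.
It fails at once if the brush is moved more than 30 mm (distance of brush from where it was at the start of the episode above 0.03 m).
It fails at once if the tin is moved more than 30 mm (distance of tin from where it was at the start of the episode above 0.03 m).
It fails at once if the bowl is moved more than 30 mm (distance of bowl from where it was at the start of the episode above 0.03 m).
It fails at once if the basket is dropped or slammed on the scale (over 30 N) (contact force between basket and scale above 30 N).
It also fails if it takes over 67 s, if anything falls off the work surface, if the arm or the gripper's body presses on something with over 40 N, if the wrist force passes 120 N, or if a joint passes its speed limit or range.

## Working session

There is one attempt and no reset: what is moved stays moved. The work goes in short steps, Python scripts to look and compute and a tool call to move; the robot and the scene stay as the last step left them, time stands still between calls to the robot, and variables do not carry over. Pictures are saved under pics/ and viewed, at most 10 in all, crops included, and the job is handed in when it is done.

Besides the shell and the picture viewer there is one more tool, called by a JSON object that holds its "method" and its "body", one argument or row to a line. drive_tool: Moves the arm, as the interface text tells. Shift numbers are shares of 50 mm and turn numbers shares of 4 degrees, none past 1 either way. Its arguments: {"type":"object","properties":{"xyz":{"type":"array","items":{"type":"array","items":{"type":"number","minimum":-1,"maximum":1}}},"delta_rot":{"type":"array","items":{"type":"array","items":{"type":"number","minimum":-1,"maximum":1}}},"hand":{"type":"number"}},"required":["xyz","delta_rot"]}

```bash
ls; mkdir -p pics; cat > h.py <<'E'
import numpy as np, cv2
from plant import env
def snap(n,f):
    info=env.camera_info(n); im=env.camera(n); cv2.imwrite('pics/'+f,im[:,:,::-1]); return im,info
def ray(info,u,v):
    K=np.array(info['intrinsics']);d=np.linalg.solve(K,[u,v,1.]);d=np.array([d[0],-d[1],-d[2]])
    return np.array(info['origin']),np.array(info['rotation'])@d
def plane(info,u,v,z):
    o,d=ray(info,u,v);return o+d*(z-o[2])/d[2]
def proj(info,p):
    c=np.array(info['rotation']).T@(np.array(p)-info['origin']);q=np.array(info['intrinsics'])@[c[0],-c[1],-c[2]];return q[:2]/q[2]
E
python3 - <<'E'
from h import *
a,i=snap('scene','s0.png');b,j=snap('side','d0.png')
for k in (i,j):print(k)
s=env.get_state();print(s)
E
```

```text
pics
{'intrinsics': array([[425.67938425,   0.        , 283.44009212],
       [  0.        , 425.67938425, 206.92583995],
       [  0.        ,   0.        ,   1.        ]]), 'origin': array([ 0.9655308 , -0.56332475,  0.90506491]), 'rotation': array([39.09201997,  0.77808213, 31.99296034])}
{'intrinsics': array([[397.30897884,   0.        , 280.72989854],
       [  0.        , 397.30897884, 213.05363301],
       [  0.        ,   0.        ,   1.        ]]), 'origin': array([0.37840043, 0.67552515, 0.89219154]), 'rotation': array([  42.43418586,    0.42328229, -162.9050504 ])}
{'time_s': 0.1, 'q': array([60.11080847, 22.0119737 ,  0.93748505, 78.55501094, -0.36056628,
       79.5369795 , -2.6634454 ]), 'qvel': array([ 0.09739419, -0.12211868,  0.1176862 , -0.2051674 ,  0.0302964 ,
       -0.07822469, -0.05198451]), 'tau': array([ 3.39941857e-03, -6.29133010e+01,  8.47630687e-01, -3.72757030e+01,
        1.67454203e-02,  1.04852405e-02,  7.24098959e-05]), 'position': array([ 0.27659183, -0.55990735,  0.19936424]), 'eef_rot': array([-1.79898867e+02,  1.60281226e-03,  2.62904863e+01]), 'contact_force': array([ 0.31573306, -0.34534655,  0.2693145 ]), 'wrist_torque': array([0.00956131, 0.01942243, 0.00720624]), 'grasp_force': 0.0, 'width': 1.0007073758302873}
```

```bash
python3 - <<'E'
s=open('h.py').read()
s=s.replace("info=env.camera_info(n);","info=dict(env.camera_info(n)); info['rotation']=Rot.from_euler('xyz',info['rotation'],degrees=True).as_matrix();").replace("import numpy as np, cv2","import numpy as np, cv2\nfrom scipy.spatial.transform import Rotation as Rot")
open('h.py','w').write(s)
E
```

```text
(no output)
```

View pics/s0.png

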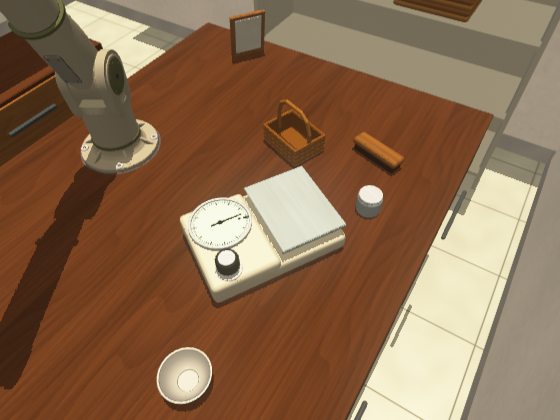

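View pics/d0.png

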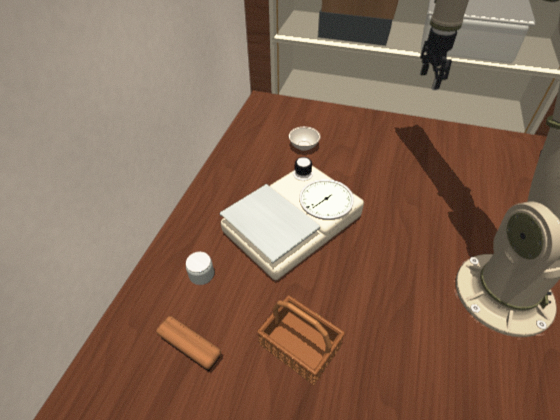

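Scene: basket at (295,135) with handle top at about (290,105), scale with dial (220,222), knob (227,261), platform (295,207); brush, tin and bowl at (378,151), (370,200), (185,376). Side: basket (300,335), knob (303,167), platform (270,222). Next, enlarged crops.

```bash
python3 - <<'E'
import cv2,numpy as np
a=cv2.imread('pics/s0.png');b=cv2.imread('pics/d0.png')
c=[a[90:170,255:335],a[165:305,170:350],b[290:380,250:350],b[150:280,210:370]]
def fit(x):return cv2.resize(x,(400,300),interpolation=cv2.INTER_CUBIC)
c=[a[90:165,250:350],a[175:310,170:350],b[290:380,240:360],b[150:279,205:377]]
cv2.imwrite('pics/c0.png',np.vstack([np.hstack([fit(c[0]),fit(c[1])]),np.hstack([fit(c[2]),fit(c[3])])]))
E
```

```text
(no output)
```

View pics/c0.png

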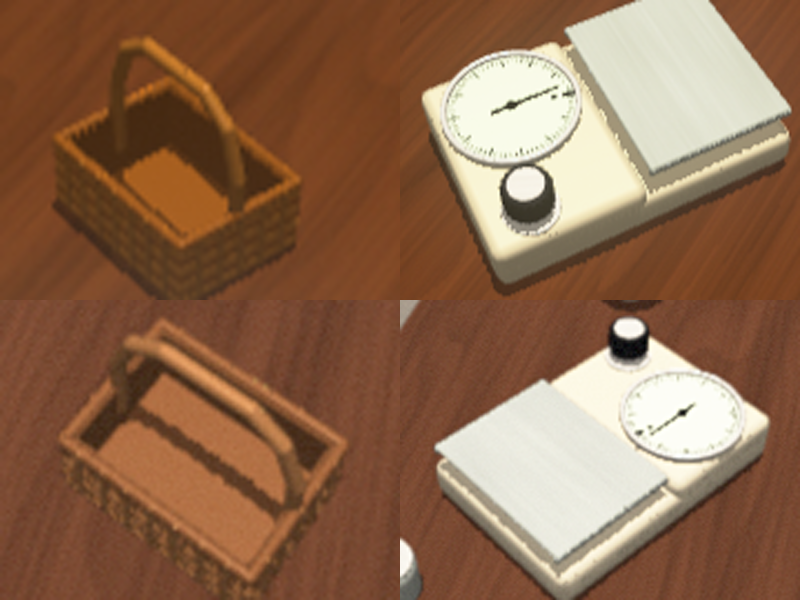

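The crops show the handle's straight top (scene (286,100)–(304,112), side (285,303)–(319,324)), the platform corners, the knob cap (scene (227,258), side (303,163)) and the pointer, already close to the zero bar.

```bash
python3 - <<'E'
from h import *
I={}
for n in('scene','side'):
    i=dict(env.camera_info(n)); i['rotation']=Rot.from_euler('xyz',i['rotation'],degrees=True).as_matrix(); I[n]=i
def P(n,pts,z):
    for p in pts: print(n,z,plane(I[n],*p,z)[:2].round(4))
    print()
P('scene',[(286.2,100.5),(303.7,112.5)],.145);P('side',[(285,302.6),(318.6,323.6)],.145)
P('scene',[(263.8,125),(295,150),(325,135.5)],.062);P('side',[(258.6,331.1),(288.9,296.6),(344.1,332),(314.4,374)],.062)
P('scene',[(245.2,189.9),(284.8,251.5),(345.5,225.4),(300,169)],.095);P('side',[(220.9,214.5),(267.4,185.3),(319.8,230.4),(273.8,261.8)],.095)
P('scene',[(227.2,258.3)],.122);P('side',[(303,162.9)],.122)
P('scene',[(220,222.3)],.083);P('side',[(326.7,198.2)],.083)
P('scene',[(370,192),(378,145),(185,365)],.05);P('side',[(199,262)],.06)
E
```

```text
scene 0.145 [0.4267 0.2948]
scene 0.145 [0.4974 0.2738]

side 0.145 [0.5005 0.2666]
side 0.145 [0.4215 0.2927]

scene 0.062 [0.3728 0.2517]
scene 0.062 [0.5099 0.2068]
scene 0.062 [0.5538 0.3055]

side 0.062 [0.5499 0.3066]
side 0.062 [0.5098 0.2032]
side 0.062 [0.3674 0.2534]
side 0.062 [0.4084 0.3622]

scene 0.095 [ 0.4951 -0.0142]
scene 0.095 [ 0.6789 -0.1194]
scene 0.095 [0.7625 0.0177]
scene 0.095 [0.5764 0.1213]

side 0.095 [0.7522 0.0324]
side 0.095 [ 0.6675 -0.1127]
side 0.095 [0.4825 0.01  ]
side 0.095 [0.567  0.1398]

scene 0.122 [ 0.5914 -0.2141]

side 0.122 [ 0.5868 -0.2076]

scene 0.083 [ 0.4963 -0.1235]

side 0.083 [ 0.4928 -0.1224]

scene 0.05 [0.7568 0.1827]
scene 0.05 [0.7001 0.3613]
scene 0.05 [ 0.6351 -0.427 ]

side 0.06 [0.7582 0.1722]
```

{"method": "drive_tool", "body": {
  "xyz": [
    [0.3, 0.5, 0.4],
    [0.46, 0.65, 0.4],
    [0.46, 0.65, 0.4],
    [0.46, 0.65, 0.4],
    [0.46, 0.65, 0.4],
    [0.46, 0.65, 0],
    [0.46, 0.65, 0],
    [0.46, 0.65, 0]
  ],
  "delta_rot": [
    [0, 0, 1],
    [0, 0, 1],
    [0, 0, 1],
    [0, 0, 1],
    [0, 0, 1],
    [0, 0, 1],
    [0, 0, 1],
    [0, 0, 1]
  ],
  "hand": 85
}}

```text
time_s: 0.9
position: [0.4534, -0.3063, 0.3001]
eef_rot: [-180.0, 0.0, 58.4]
contact_force: [0.4, -0.2, 0.1]
width: 0.992
grasp_force: 0.0
```

{"method": "drive_tool", "body": {
  "xyz": [
    [0.25, 0.75, 0],
    [0.25, 0.75, 0],
    [0.25, 0.75, 0],
    [0.25, 0.75, 0],
    [0.25, 0.75, 0],
    [0.25, 0.75, 0],
    [0.25, 0.75, 0],
    [0.25, 0.75, 0]
  ],
  "delta_rot": [
    [0, 0, 1],
    [0, 0, 1],
    [0, 0, 1],
    [0, 0, 1],
    [0, 0, 1],
    [0, 0, 1],
    [0, 0, 1],
    [0, 0, 1]
  ]
}}

```text
time_s: 1.7
position: [0.5529, -0.0064, 0.3]
eef_rot: [-180.0, 0.0, 90.4]
contact_force: [1.0, -0.5, 0.6]
width: 0.996
grasp_force: 0.0
```

{"method": "drive_tool", "body": {
  "xyz": [
    [-0.25, 0.7, 0],
    [-0.25, 0.7, 0],
    [-0.25, 0.7, 0],
    [-0.25, 0.7, 0],
    [-0.25, 0.7, 0],
    [-0.25, 0.7, 0],
    [-0.25, 0.6, 0],
    [-0.2, 0.5, 0]
  ],
  "delta_rot": [
    [0, 0, 1],
    [0, 0, 1],
    [0, 0, 1],
    [0, 0, 1],
    [0, 0, 1],
    [0, 0, 1],
    [0, 0, 1],
    [0, 0, 1]
  ]
}}

```text
time_s: 2.5
position: [0.454, 0.259, 0.3001]
eef_rot: [-180.0, -0.0, 122.5]
contact_force: [0.9, -1.1, -0.4]
width: 0.995
grasp_force: 0.0
```

{"method": "drive_tool", "body": {
  "xyz": [
    [0.07, 0.22, -0.2],
    [0.08, 0.23, -0.2],
    [0, 0, -0.2],
    [0, 0, -0.2],
    [0, 0, 0],
    [0, 0, 0],
    [0, 0, 0],
    [0, 0, 0]
  ],
  "delta_rot": [
    [0, 0, 1],
    [0, 0, 1],
    [0, 0, 1],
    [0, 0, 1],
    [0, 0, 1],
    [0, 0, 1],
    [0, 0, 1],
    [0, 0, 1]
  ]
}}

```text
time_s: 3.3
position: [0.4626, 0.2794, 0.2598]
eef_rot: [-180.0, -0.0, 154.5]
contact_force: [-0.7, 0.1, -1.0]
width: 0.993
grasp_force: 0.0
```

{"method": "drive_tool", "body": {
  "xyz": [
    [0, 0, 0],
    [0, 0, 0],
    [0, 0, 0],
    [0, 0, 0],
    [0, 0, 0],
    [0, 0, 0],
    [0, 0, 0],
    [0, 0, 0]
  ],
  "delta_rot": [
    [0, 0, 1],
    [0, 0, 0.9],
    [0, 0, 0],
    [0, 0, 0],
    [0, 0, 0],
    [0, 0, 0],
    [0, 0, 0],
    [0, 0, 0]
  ]
}}

```text
time_s: 4.1
position: [0.4628, 0.2797, 0.2603]
eef_rot: [-180.0, -0.0, 161.9]
contact_force: [0.3, -0.6, -0.4]
width: 0.994
grasp_force: 0.0
```

```bash
python3 - <<'E'
from h import *
im,i=snap('wrist','w0.png')
print(env.get_state()['position'],env.get_state()['eef_rot'])
t=env.get_state()['position']
for p in [(.4615,.2815,.145),(t[0],t[1],.145),(.4255,.2937,.145),(.499,.2702,.145)]:print(proj(i,p))
E
```

```text
[0.46281727 0.27968126 0.26028367] [-1.79996051e+02 -1.94582692e-03  1.61877934e+02]
[290.72991461 187.98319978]
[289.24813269 189.97639106]
[291.22084239 144.77544367]
[291.70714101 229.55028006]
```

View pics/w0.png

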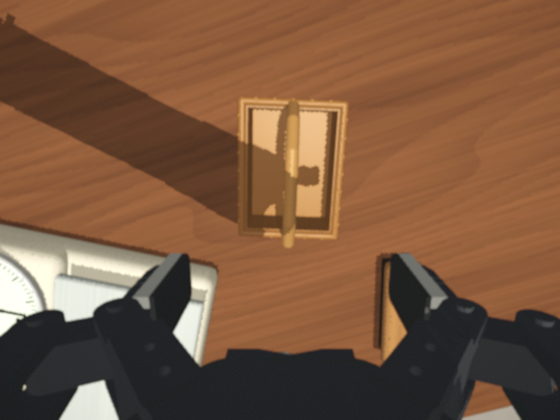

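Wrist view: the handle runs vertically at column 290 (rows 100–245), centred between the fingers as predicted. Descend and grasp.

{"method": "drive_tool", "body": {
  "xyz": [
    [-0.02, 0.03, -0.5],
    [0, 0, -0.5],
    [0, 0, -0.5],
    [0, 0, -0.4],
    [0, 0, -0.4],
    [0, 0, -0.34],
    [0, 0, 0],
    [0, 0, 0]
  ],
  "delta_rot": [
    [0, 0, 0],
    [0, 0, 0],
    [0, 0, 0],
    [0, 0, 0],
    [0, 0, 0],
    [0, 0, 0],
    [0, 0, 0],
    [0, 0, 0]
  ]
}}

```text
time_s: 4.95
position: [0.4618, 0.2813, 0.1287]
eef_rot: [-180.0, -0.0, 161.9]
contact_force: [1.1, -0.1, 1.0]
width: 0.993
grasp_force: 0.0
```

{"method": "drive_tool", "body": {
  "xyz": [
    [0, 0, 0],
    [0, 0, 0],
    [0, 0, 0],
    [0, 0, 0],
    [0, 0, 0],
    [0, 0, 0],
    [0, 0, 0],
    [0, 0, 0]
  ],
  "delta_rot": [
    [0, 0, 0],
    [0, 0, 0],
    [0, 0, 0],
    [0, 0, 0],
    [0, 0, 0],
    [0, 0, 0],
    [0, 0, 0],
    [0, 0, 0]
  ],
  "hand": 0
}}

```text
time_s: 5.75
position: [0.4618, 0.2812, 0.1283]
eef_rot: [-180.0, -0.0, 161.9]
contact_force: [0.4, 0.4, -0.4]
width: 0.001
grasp_force: 0.0
```

```bash
python3 - <<'E'
from h import *
a,_=snap('scene','s1.png');b,_=snap('side','d1.png');w,_=snap('wrist','w1.png')
f=lambda x:cv2.resize(x,(400,300),interpolation=cv2.INTER_CUBIC)
cv2.imwrite('pics/c1.png',np.vstack([np.hstack([f(a[75:180,225:365]),f(b[255:390,210:390])]),np.hstack([f(w),f(w[50:275,150:450])])])[:,:,::-1])
print(env.get_state())
E
```

```text
{'time_s': 5.9, 'q': array([  3.57798343,  20.58451741, -47.27343081,  96.22859538,
        15.92807237,  70.20965124,  24.55983605]), 'qvel': array([ 0.06361537, -0.02267984,  0.00456894,  0.03643011, -0.05065308,
        0.15618294, -0.06550047]), 'tau': array([ 2.16471599e-04, -4.75988460e+01, -9.32315111e+00, -3.42337453e+01,
        1.58134487e-02,  3.61865248e-03,  1.07645806e-04]), 'position': array([0.46181074, 0.2811673 , 0.12824691]), 'eef_rot': array([-1.79994271e+02, -7.09677094e-03,  1.61889045e+02]), 'contact_force': array([ 0.06222184, -0.76997499, -1.04228275]), 'wrist_torque': array([-0.00634012,  0.0426325 ,  0.01503649]), 'grasp_force': 0.0, 'width': -0.00029597992560110973}
```

View pics/c1.png

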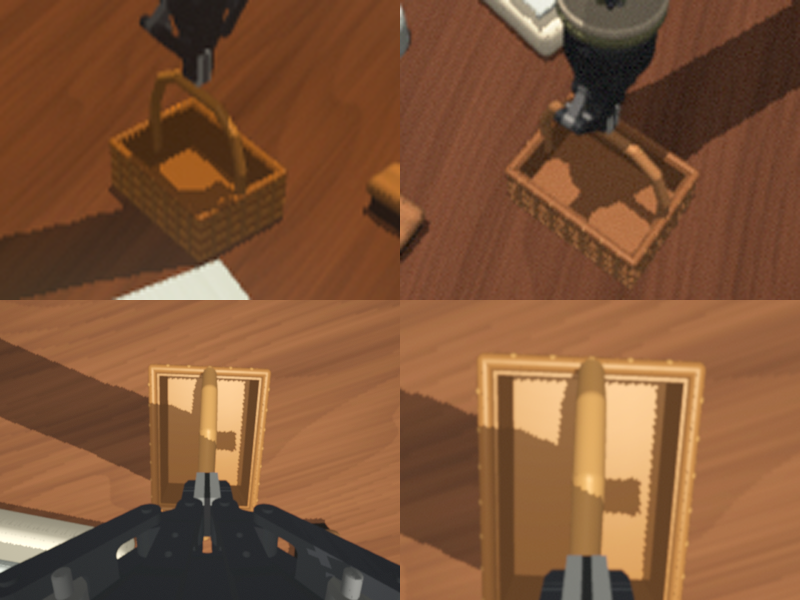

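```bash
python3 - <<'E'
from h import *
for n in('scene','side','wrist'):
    i=dict(env.camera_info(n)); i['rotation']=Rot.from_euler('xyz',i['rotation'],degrees=True).as_matrix()
    print(n,[proj(i,p).round(1) for p in [(.4618,.2812,.128),(.4618,.2812,.147),(.4618,.2812,.165),(.4618,.2812,.19)]])
print(i)
w=cv2.imread('pics/s1.png');d=cv2.imread('pics/d1.png')
f=lambda x:cv2.resize(x,(400,600),interpolation=cv2.INTER_NEAREST)
cv2.imwrite('pics/c2.png',np.hstack([f(w[70:145,270:320]),f(d[275:350,275:325])])[:,:,::1])
E
```

```text
scene [array([294.2, 111.8]), array([294.2, 106.4]), array([294.2, 101.2]), array([294.3,  93.7])]
side [array([300.6, 317.4]), array([300.9, 313. ]), array([301.2, 308.6]), array([301.6, 302.4])]
wrist [array([288.8, 236.2]), array([288.6, 249.8]), array([288.4, 265.8]), array([288.1, 295.3])]
{'intrinsics': array([[332.02395914,   0.        , 289.67414805],
       [  0.        , 332.02395914, 202.98027676],
       [  0.        ,   0.        ,   1.        ]]), 'origin': array([0.399099  , 0.30251698, 0.30145499]), 'rotation': array([[ 0.31097475, -0.91739693, -0.24834972],
       [ 0.95041709,  0.29977538,  0.08271687],
       [-0.00143507, -0.26175868,  0.96513229]])}
```

View pics/c2.png

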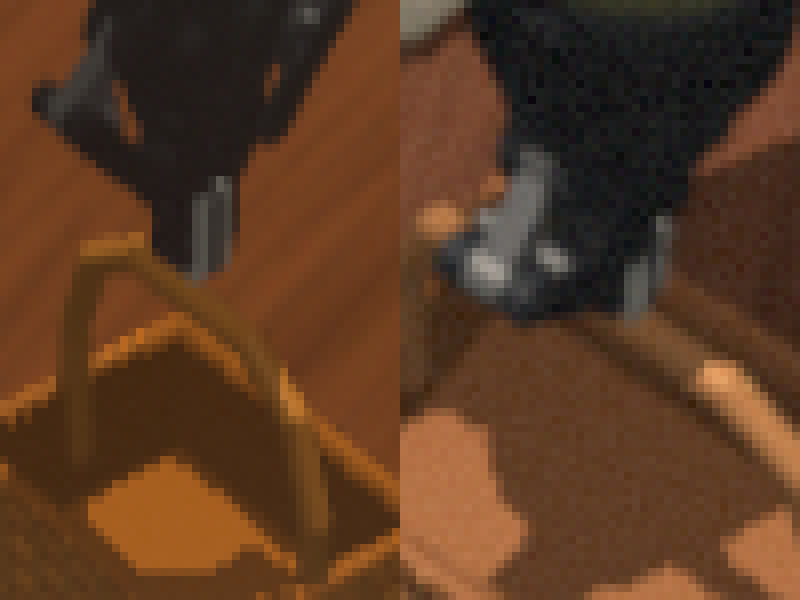

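```bash
cat >> h.py <<'E'
def info(n):
    i=dict(env.camera_info(n)); i['rotation']=Rot.from_euler('xyz',i['rotation'],degrees=True).as_matrix() if np.ndim(i['rotation'])==1 else np.array(i['rotation']); return i
def tri(obs):
    A=[];b=[]
    for i,u,v in obs:
        o,d=ray(i,u,v);d=d/np.linalg.norm(d);M=np.eye(3)-np.outer(d,d);A.append(M);b.append(M@o)
    x=np.linalg.lstsq(np.vstack(A),np.hstack(b),rcond=None)[0]
    return x.round(4),[(proj(i,x)-(u,v)).round(1) for i,u,v in obs]
E
python3 - <<'E'
from h import *
a,b,w=info('scene'),info('side'),info('wrist')
w['rotation']=Rot.from_euler('xyz',env.camera_info('wrist')['rotation'],degrees=True).as_matrix()
print('tip',tri([(a,295,104.4),(b,304.4,315),(w,290,245)]),tri([(a,295,104.4),(w,290,245)]),tri([(a,295,104.4),(b,304.4,315)]))
# handle bend ends
print(tri([(a,286.2,100.5),(b,318.6,323.6)]),tri([(a,303.7,112.5),(b,285,302.6)]))
# rim corners
print(tri([(a,263.8,125),(b,344.1,332)]),tri([(a,295,150),(b,288.9,296.6)]),tri([(a,325,135.5),(b,258.6,331.1)]))
print('knob',tri([(a,227.2,258.3),(b,303,162.9)]),'dial',tri([(a,220,222.3),(b,326.7,198.2)]))
for p in [((245.2,189.9),(319.8,230.4)),((284.8,251.5),(267.4,185.3)),((345.5,225.4),(220.9,214.5)),((300,169),(273.8,261.8))]:print(tri([(a,*p[0]),(b,*p[1])]))
E
```

```text
tip (array([0.4575, 0.285 , 0.15  ]), [array([-1.4, -0.1]), array([-1.9, -0.6]), array([ 3.3, -2.7])]) (array([0.46  , 0.2844, 0.1504]), [array([-0.7,  0.2]), array([3.7, 2.5])]) (array([0.4569, 0.2866, 0.1493]), [array([-1.3, -0.2]), array([-1.8,  0.3])])
(array([0.4239, 0.2941, 0.1451]), [array([-0.9, -0.2]), array([-1.3,  0.3])]) (array([0.4999, 0.269 , 0.1493]), [array([-0., -0.]), array([-0.1,  0. ])])
(array([0.3692, 0.2534, 0.0599]), [array([-0.6, -0.2]), array([-0.9,  0.2])]) (array([0.5102, 0.2047, 0.064 ]), [array([-0.3, -0. ]), array([-0.3,  0.1])]) (array([0.5516, 0.3065, 0.0604]), [array([-0.5, -0. ]), array([-0.7,  0.1])])
knob (array([ 0.5886, -0.2123,  0.1175]), [array([-0.3, -0.1]), array([-0.2,  0.1])]) dial (array([ 0.4941, -0.123 ,  0.0815]), [array([-0.5, -0.1]), array([-0.4,  0.1])])
(array([ 0.4851, -0.0033,  0.0787]), [array([-0.2, -0. ]), array([-0.2,  0.1])])
(array([ 0.6731, -0.1172,  0.0885]), [array([-1.6, -0.2]), array([-1.3,  0.2])])
(array([0.7586, 0.0245, 0.0845]), [array([-0.6, -0. ]), array([-0.6,  0. ])])
(array([0.5702, 0.1317, 0.0826]), [array([-0.1, -0. ]), array([-0.1,  0. ])])
```

Scene/side/wrist triangulation puts the shut tips at about z=0.150, level with the handle's top and 20 mm above where the reported TCP says; so they closed above the cane. Open, go down 23 mm and close again.

{"method": "drive_tool", "body": {
  "xyz": [
    [0, 0, 0.2],
    [0, 0, 0],
    [0, 0, 0],
    [0, 0, 0],
    [0, 0, 0],
    [0, 0, 0],
    [0, 0, 0],
    [0, 0, 0]
  ],
  "delta_rot": [
    [0, 0, 0],
    [0, 0, 0],
    [0, 0, 0],
    [0, 0, 0],
    [0, 0, 0],
    [0, 0, 0],
    [0, 0, 0],
    [0, 0, 0]
  ],
  "hand": 85
}}

```text
time_s: 6.7
position: [0.4618, 0.2812, 0.1382]
eef_rot: [-180.0, -0.0, 161.9]
contact_force: [0.2, -1.1, 0.7]
width: 0.998
grasp_force: 0.0
```

{"method": "drive_tool", "body": {
  "xyz": [
    [0, 0, -0.14],
    [0, 0, -0.14],
    [0, 0, -0.14],
    [0, 0, -0.14],
    [0, 0, -0.1],
    [0, 0, 0],
    [0, 0, 0],
    [0, 0, 0]
  ],
  "delta_rot": [
    [0, 0, 0],
    [0, 0, 0],
    [0, 0, 0],
    [0, 0, 0],
    [0, 0, 0],
    [0, 0, 0],
    [0, 0, 0],
    [0, 0, 0]
  ]
}}

```text
time_s: 7.5
position: [0.462, 0.2814, 0.1056]
eef_rot: [180.0, 0.0, 161.9]
contact_force: [1.0, 0.5, -0.0]
width: 0.994
grasp_force: 0.0
```

{"method": "drive_tool", "body": {
  "xyz": [
    [0, 0, 0],
    [0, 0, 0],
    [0, 0, 0],
    [0, 0, 0],
    [0, 0, 0],
    [0, 0, 0],
    [0, 0, 0],
    [0, 0, 0]
  ],
  "delta_rot": [
    [0, 0, 0],
    [0, 0, 0],
    [0, 0, 0],
    [0, 0, 0],
    [0, 0, 0],
    [0, 0, 0],
    [0, 0, 0],
    [0, 0, 0]
  ],
  "hand": 0
}}

```text
time_s: 8.3
position: [0.462, 0.281, 0.1054]
eef_rot: [-180.0, 0.0, 161.9]
contact_force: [1.0, -2.0, 1.3]
width: 0.108
grasp_force: 58.4
```

```bash
python3 -c "
from plant import env
print(env.grip_depth)"
```

```text
0.0187
```

{"method": "drive_tool", "body": {
  "xyz": [
    [0, 0, 0.15],
    [0, 0, 0.3],
    [0, 0, 0.5],
    [0, 0, 0.6],
    [0, 0, 0.6],
    [0, 0, 0.5],
    [0, 0, 0.25],
    [0, 0, 0.1]
  ],
  "delta_rot": [
    [0, 0, 0],
    [0, 0, 0],
    [0, 0, 0],
    [0, 0, 0],
    [0, 0, 0],
    [0, 0, 0],
    [0, 0, 0],
    [0, 0, 0]
  ]
}}

```text
time_s: 9.1
position: [0.4621, 0.2817, 0.257]
eef_rot: [179.9, 0.1, 161.9]
contact_force: [0.4, -0.1, -2.3]
width: 0.111
grasp_force: 58.6
```

{"method": "drive_tool", "body": {
  "xyz": [
    [0.1, -0.17, 0],
    [0.2, -0.34, 0],
    [0.2, -0.34, 0],
    [0.2, -0.34, 0],
    [0.2, -0.34, 0],
    [0.2, -0.34, 0],
    [0.2, -0.34, 0],
    [0.2, -0.34, 0]
  ],
  "delta_rot": [
    [0, 0, -0.3],
    [0, 0, -0.3],
    [0, 0, -0.3],
    [0, 0, -0.3],
    [0, 0, -0.3],
    [0, 0, -0.3],
    [0, 0, -0.3],
    [0, 0, -0.3]
  ]
}}

```text
time_s: 9.9
position: [0.5377, 0.152, 0.2552]
eef_rot: [-180.0, -0.0, 152.2]
contact_force: [-1.0, 0.4, -1.8]
width: 0.112
grasp_force: 58.5
```

{"method": "drive_tool", "body": {
  "xyz": [
    [0.2, -0.34, 0],
    [0.2, -0.34, 0],
    [0.2, -0.34, 0],
    [0.2, -0.34, 0],
    [0.2, -0.34, 0],
    [0.2, -0.34, 0],
    [0.2, -0.34, 0],
    [0.2, -0.34, 0]
  ],
  "delta_rot": [
    [0, 0, -0.1],
    [0, 0, -0.1],
    [0, 0, -0.1],
    [0, 0, -0.1],
    [0, 0, -0.1],
    [0, 0, -0.1],
    [0, 0, 0],
    [0, 0, 0]
  ]
}}

```text
time_s: 10.7
position: [0.6176, 0.0162, 0.2552]
eef_rot: [-180.0, -0.0, 149.9]
contact_force: [-0.9, 0.2, -3.3]
width: 0.112
grasp_force: 58.5
```

{"method": "drive_tool", "body": {
  "xyz": [
    [0, 0, 0],
    [0, 0, -0.1],
    [0, 0, -0.2],
    [0, 0, -0.2],
    [0, 0, -0.2],
    [0, 0, -0.1],
    [0, 0, 0],
    [0, 0, 0]
  ],
  "delta_rot": [
    [0, 0, 0],
    [0, 0, 0],
    [0, 0, 0],
    [0, 0, 0],
    [0, 0, 0],
    [0, 0, 0],
    [0, 0, 0],
    [0, 0, 0]
  ]
}}

```text
time_s: 11.5
position: [0.6169, 0.0177, 0.2154]
eef_rot: [-180.0, 0.0, 149.9]
contact_force: [0.2, -0.2, -2.2]
width: 0.114
grasp_force: 58.5
```

```bash
python3 - <<'E'
from h import *
a,_=snap('scene','s2.png');b,_=snap('side','d2.png')
f=lambda x:cv2.resize(x,(400,500),interpolation=cv2.INTER_CUBIC)
cv2.imwrite('pics/c3.png',np.hstack([f(a[100:250,230:350]),f(b[140:290,210:330])])[:,:,::-1])
print(env.get_state()['position'],env.get_state()['contact_force'])
E
```

```text
[0.61711466 0.01777792 0.21584945] [-0.0953765  -0.5502081  -2.36422767]
```

View pics/c3.png

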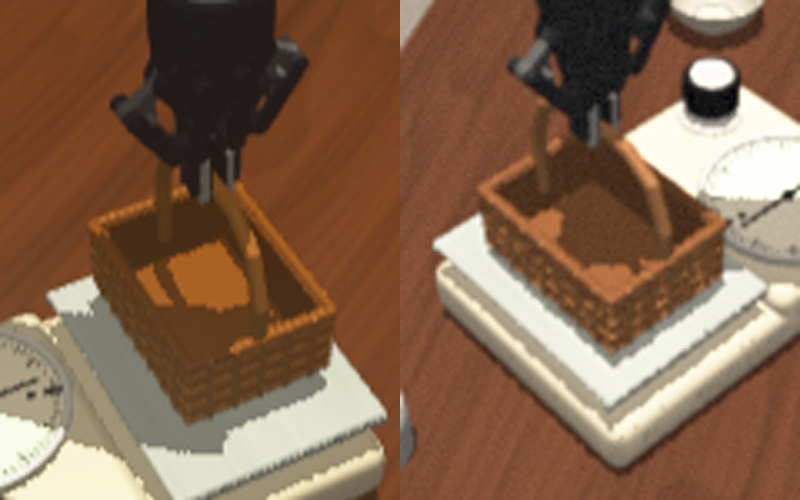

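Held upright above the platform, aligned with it; a few mm of centring needed, then lower slowly.

{"method": "drive_tool", "body": {
  "xyz": [
    [0.08, -0.15, -0.08],
    [0, 0, -0.06],
    [0, 0, -0.04],
    [0, 0, -0.04],
    [0, 0, -0.03],
    [0, 0, -0.02],
    [0, 0, 0],
    [0, 0, 0]
  ],
  "delta_rot": [
    [0, 0, 0],
    [0, 0, 0],
    [0, 0, 0],
    [0, 0, 0],
    [0, 0, 0],
    [0, 0, 0],
    [0, 0, 0],
    [0, 0, 0]
  ]
}}

```text
time_s: 12.4
position: [0.6209, 0.0102, 0.2019]
eef_rot: [180.0, 0.0, 149.9]
contact_force: [0.1, 0.2, -1.9]
width: 0.108
grasp_force: 58.5
```

{"method": "drive_tool", "body": {
  "xyz": [
    [0, 0, -0.02],
    [0, 0, -0.02],
    [0, 0, -0.02],
    [0, 0, 0],
    [0, 0, 0],
    [0, 0, 0],
    [0, 0, 0],
    [0, 0, 0]
  ],
  "delta_rot": [
    [0, 0, 0],
    [0, 0, 0],
    [0, 0, 0],
    [0, 0, 0],
    [0, 0, 0],
    [0, 0, 0],
    [0, 0, 0],
    [0, 0, 0]
  ]
}}

```text
time_s: 13.2
position: [0.621, 0.0101, 0.1989]
eef_rot: [180.0, 0.0, 149.9]
contact_force: [0.3, -0.8, 0.4]
width: 0.115
grasp_force: 58.9
```

{"method": "drive_tool", "body": {
  "xyz": [
    [0, 0, 0],
    [0, 0, 0],
    [0, 0, 0],
    [0, 0, 0],
    [0, 0, 0],
    [0, 0, 0],
    [0, 0, 0],
    [0, 0, 0]
  ],
  "delta_rot": [
    [0, 0, 0],
    [0, 0, 0],
    [0, 0, 0],
    [0, 0, 0],
    [0, 0, 0],
    [0, 0, 0],
    [0, 0, 0],
    [0, 0, 0]
  ],
  "hand": 60
}}

```text
time_s: 14.0
position: [0.6208, 0.0102, 0.1988]
eef_rot: [-180.0, -0.0, 149.9]
contact_force: [0.2, 0.3, 0.6]
width: 0.702
grasp_force: 0.0
```

{"method": "drive_tool", "body": {
  "xyz": [
    [0, 0, 0.1],
    [0, 0, 0.2],
    [0, 0, 0.4],
    [0, 0, 0.5],
    [0, 0, 0.5],
    [0, 0, 0.5],
    [-0.05, -0.3, 0.1],
    [-0.1, -0.5, 0]
  ],
  "delta_rot": [
    [0, 0, 0],
    [0, 0, 0],
    [0, 0, 0],
    [0, 0, 0],
    [0, 0, 0],
    [0, 0, 0],
    [0, 0, 0],
    [0, 0, 0]
  ]
}}

```text
time_s: 14.8
position: [0.6138, -0.0282, 0.3157]
eef_rot: [179.9, 0.1, 150.1]
contact_force: [0.6, -0.4, -0.3]
width: 0.703
grasp_force: 0.0
```

{"method": "drive_tool", "body": {
  "xyz": [
    [-0.1, -0.5, 0],
    [-0.1, -0.5, 0],
    [-0.1, -0.5, 0],
    [-0.1, -0.5, 0],
    [-0.1, -0.6, 0],
    [-0.05, -0.6, 0],
    [0, -0.4, 0],
    [0, 0, 0]
  ],
  "delta_rot": [
    [0, 0, 0],
    [0, 0, 0],
    [0, 0, 0],
    [0, 0, 0],
    [0, 0, 0],
    [0, 0, 0],
    [0, 0, 0],
    [0, 0, 0]
  ]
}}

```text
time_s: 15.6
position: [0.5845, -0.2151, 0.3131]
eef_rot: [-179.9, -0.0, 149.5]
contact_force: [-0.3, -1.2, -0.5]
width: 0.704
grasp_force: 0.0
```

```bash
python3 - <<'E'
from h import *
a,_=snap('scene','s3.png');b,_=snap('side','d3.png')
cv2.imwrite('pics/c4.png',np.hstack([cv2.resize(a[185:275,175:275],(400,360),interpolation=cv2.INTER_CUBIC),cv2.resize(b[140:230,270:370],(400,360),interpolation=cv2.INTER_CUBIC)])[:,:,::-1])
f=lambda x:cv2.resize(x,(400,240),interpolation=cv2.INTER_AREA)
g=cv2.imread('pics/c4.png');cv2.imwrite('pics/c4.png',np.vstack([g,np.hstack([f(a[80:290,150:400]),f(b[80:290,180:430])])[:,:,::-1]]))
print(env.get_state()['position'],env.get_state()['contact_force'])
E
```

```text
[ 0.58549324 -0.21032848  0.31355141] [-0.3169295   0.84058828  0.42925698]
```

View pics/c4.png

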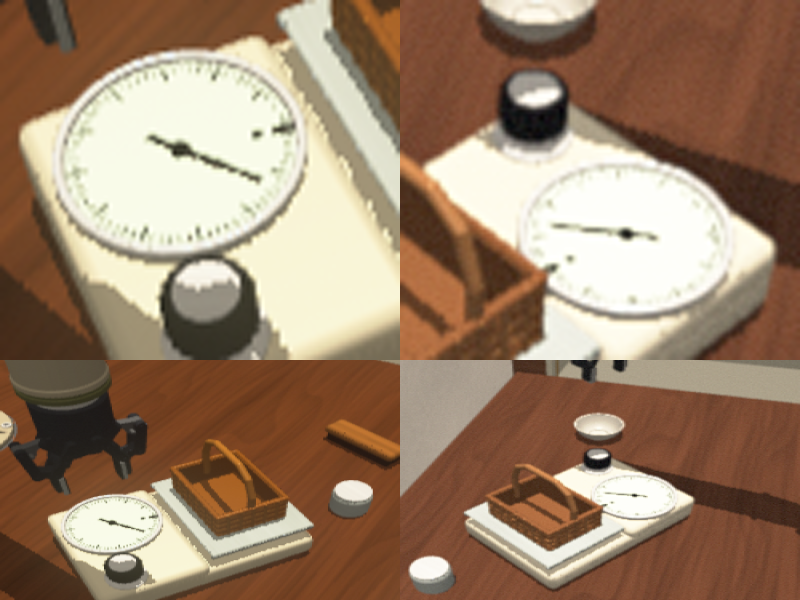

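Basket stands on the platform, let go; the pointer (scene tip (240,230)) is clockwise of the zero bar (scene (246,217), dot (239,218)).

```bash
python3 - <<'E'
from h import *
for n,c,t,dt,b in[('scene',(220.25,222.25),(240,230),(239,218.25),(245.75,217)),('side',(326.75,198.5),(308.25,196.5),(312.75,205),(307.5,207))]:
    i=info(n);P=[plane(i,*p,.083)[:2] for p in(c,t,dt,b)]
    for q in P[1:]:
        v=q-P[0];print(n,np.hypot(*v).round(4),np.degrees(np.arctan2(v[1],v[0])).round(1))
E
```

```text
scene 0.0548 6.4
scene 0.0462 46.7
scene 0.0629 46.2
side 0.053 8.0
side 0.0484 48.6
side 0.0653 47.4
```

{"method": "drive_tool", "body": {
  "xyz": [
    [0.06, -0.02, -0.4],
    [0, 0, -0.6],
    [0, 0, -0.6],
    [0, 0, -0.6],
    [0, 0, -0.6],
    [0, 0, -0.4],
    [0, 0, 0],
    [0, 0, 0]
  ],
  "delta_rot": [
    [0, 0, 0],
    [0, 0, 0],
    [0, 0, 0],
    [0, 0, 0],
    [0, 0, 0],
    [0, 0, 0],
    [0, 0, 0],
    [0, 0, 0]
  ],
  "hand": 75
}}

```text
time_s: 16.5
position: [0.5891, -0.2097, 0.1546]
eef_rot: [180.0, 0.0, 150.0]
contact_force: [-0.4, 0.7, 0.5]
width: 0.876
grasp_force: 0.0
```

{"method": "drive_tool", "body": {
  "xyz": [
    [0, 0, -0.2],
    [0, 0, -0.2],
    [0, 0, -0.2],
    [0, 0, -0.2],
    [0, 0, -0.2],
    [0, 0, -0.2],
    [0, 0, 0],
    [0, 0, 0]
  ],
  "delta_rot": [
    [0, 0, 0],
    [0, 0, 0],
    [0, 0, 0],
    [0, 0, 0],
    [0, 0, 0],
    [0, 0, 0],
    [0, 0, 0],
    [0, 0, 0]
  ]
}}

```text
time_s: 17.3
position: [0.5888, -0.2108, 0.0936]
eef_rot: [-180.0, -0.0, 149.9]
contact_force: [0.5, -0.2, 0.1]
width: 0.879
grasp_force: 0.0
```

```bash
python3 - <<'E'
from h import *
a,_=snap('scene','s4.png');b,_=snap('side','d4.png')
w,_=snap('wrist','w4.png')
p=env.get_state()['position'];print(p,env.get_state()['contact_force'],proj(info('wrist'),(.5885,-.2115,.122)))
f=lambda x:cv2.resize(x,(400,300),interpolation=cv2.INTER_CUBIC)
cv2.imwrite('pics/c5.png',np.vstack([np.hstack([f(a[205:295,170:290]),f(b[115:205,250:370])]),np.hstack([f(w),f(w[150:390,130:450])])])[:,:,::-1])
E
```

```text
[ 0.58928351 -0.21091634  0.09444525] [ 0.7209657  -0.44851923 -0.24494106] [286.6023712  256.82546083]
```

View pics/c5.png

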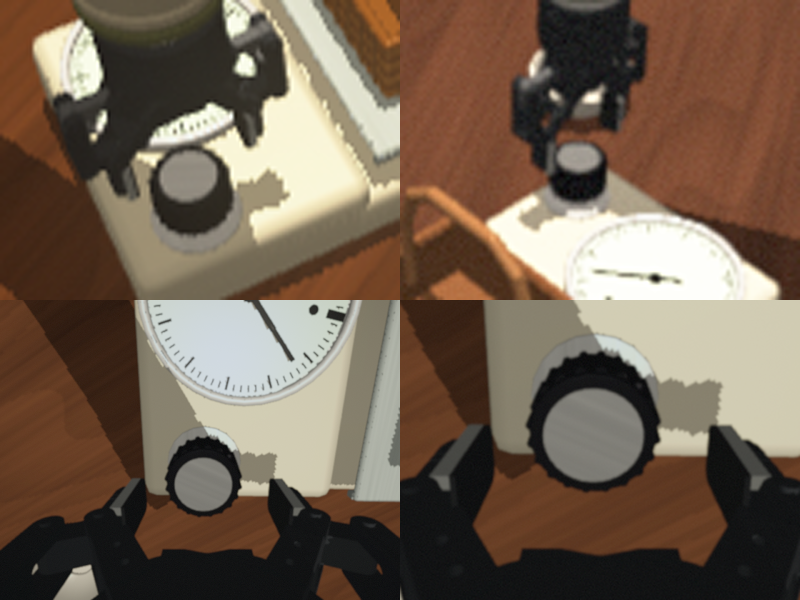

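Wrist view: knob centred at (284,259) between the fingers, tips about level with its top. Lower 18 mm more and close.

{"method": "drive_tool", "body": {
  "xyz": [
    [0, 0, -0.08],
    [0, 0, -0.08],
    [0, 0, -0.08],
    [0, 0, -0.06],
    [0, 0, -0.06],
    [0, 0, 0],
    [0, 0, 0],
    [0, 0, 0]
  ],
  "delta_rot": [
    [0, 0, 0],
    [0, 0, 0],
    [0, 0, 0],
    [0, 0, 0],
    [0, 0, 0],
    [0, 0, 0],
    [0, 0, 0],
    [0, 0, 0]
  ]
}}

```text
time_s: 18.25
position: [0.589, -0.2109, 0.076]
eef_rot: [180.0, 0.0, 149.9]
contact_force: [-0.2, 0.3, 0.1]
width: 0.878
grasp_force: 0.0
```

{"method": "drive_tool", "body": {
  "xyz": [
    [0, 0, 0],
    [0, 0, 0],
    [0, 0, 0],
    [0, 0, 0],
    [0, 0, 0],
    [0, 0, 0],
    [0, 0, 0],
    [0, 0, 0]
  ],
  "delta_rot": [
    [0, 0, 0],
    [0, 0, 0],
    [0, 0, 0],
    [0, 0, 0],
    [0, 0, 0],
    [0, 0, 0],
    [0, 0, 0],
    [0, 0, 0]
  ],
  "hand": 30
}}

```text
time_s: 19.05
position: [0.588, -0.2131, 0.077]
eef_rot: [-179.8, 0.0, 149.8]
contact_force: [-5.4, -3.8, 9.6]
width: 0.557
grasp_force: 60.7
```

{"method": "drive_tool", "body": {
  "xyz": [
    [-0.02, -0.04, 0.02],
    [0, 0, 0],
    [0, 0, 0],
    [0, 0, 0],
    [0, 0, 0],
    [0, 0, 0],
    [0, 0, 0],
    [0, 0, 0]
  ],
  "delta_rot": [
    [0, 0, -0.4],
    [0, 0, -0.8],
    [0, 0, -0.8],
    [0, 0, -0.8],
    [0, 0, -0.8],
    [0, 0, -0.8],
    [0, 0, -0.8],
    [0, 0, -0.8]
  ]
}}

```text
time_s: 19.85
position: [0.5881, -0.2129, 0.0771]
eef_rot: [180.0, 0.0, 125.7]
contact_force: [-0.1, 0.1, 2.0]
width: 0.556
grasp_force: 62.7
```

{"method": "drive_tool", "body": {
  "xyz": [
    [0, 0, 0],
    [0, 0, 0],
    [0, 0, 0],
    [0, 0, 0],
    [0, 0, 0],
    [0, 0, 0],
    [0, 0, 0],
    [0, 0, 0]
  ],
  "delta_rot": [
    [0, 0, -1],
    [0, 0, -1],
    [0, 0, -1],
    [0, 0, -1],
    [0, 0, -1],
    [0, 0, -1],
    [0, 0, -1],
    [0, 0, 0]
  ]
}}

```text
time_s: 20.65
position: [0.5884, -0.2127, 0.0771]
eef_rot: [179.9, 0.0, 97.8]
contact_force: [2.0, -0.5, 0.8]
width: 0.556
grasp_force: 62.7
```

```bash
python3 - <<'E'
from h import *
a,_=snap('scene','s5.png');b,_=snap('side','d5.png');w,_=snap('wrist','w5.png')
s=env.get_state();print(s['position'],s['eef_rot'],s['wrist_torque'],s['q'])
f=lambda x:cv2.resize(x,(400,300),interpolation=cv2.INTER_CUBIC)
cv2.imwrite('pics/c6.png',np.vstack([np.hstack([f(a[185:275,170:290]),f(b[155:245,270:390])]),np.hstack([f(w),f(a)])])[:,:,::-1])
E
```

```text
[ 0.58835967 -0.21274213  0.07710423] [1.79942703e+02 8.91341096e-03 9.79893406e+01] [-0.01372101 -0.3506234   0.00114222] [ 33.13379712  28.53237787 -22.20185018  86.95568159  11.32148232
  66.67917673  16.87591254]
```

View pics/c6.png

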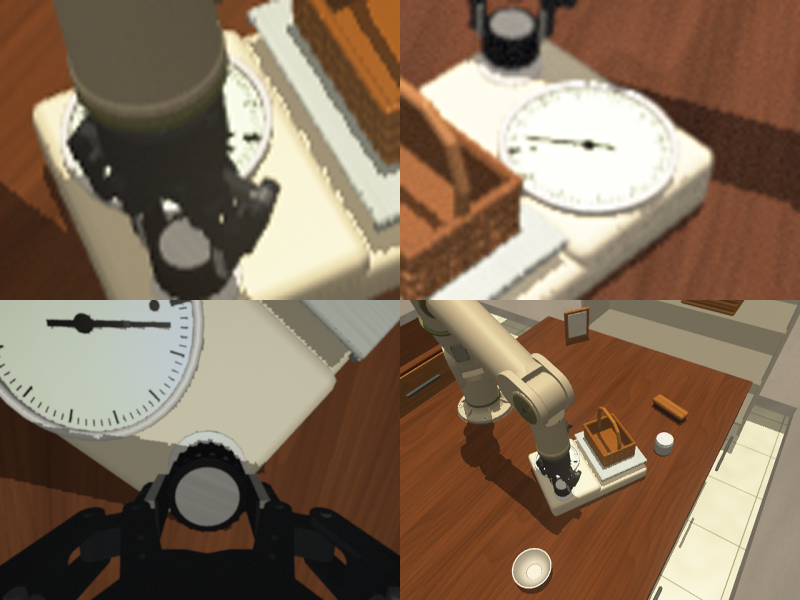

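The knob is gripped and plate has followed: side view centre (326,199), tip (308,196), bar near (303,200), about half the gap left. From here on I measure in code with a polar scan of dark pixels on the dial plane.

```bash
cat >> h.py <<'E'
def scan(n,im,z=.083,c=(.4943,-.1230)):
    g=cv2.cvtColor(im,cv2.COLOR_RGB2GRAY).astype(np.float32);i=info(n);th=np.arange(0,360,.5)
    def prof(r0,r1):
        m=[]
        for r in np.arange(r0,r1,.001):
            q=np.array([proj(i,(c[0]+r*np.cos(t),c[1]+r*np.sin(t),z)) for t in np.radians(th)],np.float32)
            m.append(cv2.remap(g,q[:,:1],q[:,1:],cv2.INTER_LINEAR,borderValue=255)[:,0])
        return np.mean(m,0)
    def show(p,lo,hi):
        a=(th>=180)*-360+th; k=(a>lo)&(a<hi); d=np.clip(np.median(p[k])-p[k]-15,0,None); aa=a[k]
        if d.max()==0:return None
        pk=aa[d.argmax()];m=abs(aa-pk)<7
        return round(float((aa[m]*d[m]).sum()/d[m].sum()),1),round(float(d.max()))
    return dict(ptr_in=show(prof(.018,.038),-25,75),dot=show(prof(.045,.050),-25,75),ptr_out=show(prof(.030,.042),-25,75),bar=show(prof(.057,.067),-25,75))
E
python3 - <<'E'
from h import *
for f in('0','3','5'):
  for n,k in(('scene','s'),('side','d'))[f=='5':]:
    im=cv2.imread(f'pics/{k}{f}.png')[:,:,::-1].copy();print(f,n,scan(n,im))
im=cv2.imread('pics/w5.png')[:,:,::-1].copy();print(scan('wrist',im))
i=info('wrist');P=[plane(i,*p,.083)[:2] for p in((117.6,32.2),(238,33.6),(214.2,5.6))];print(P[0])
for q in P[1:]:
    v=q-P[0];print(np.hypot(*v).round(4),np.degrees(np.arctan2(v[1],v[0])).round(1))
E
```

```text
0 scene {'ptr_in': (58.1, 108), 'dot': (45.3, 110), 'ptr_out': (58.2, 99), 'bar': (45.6, 122)}
0 side {'ptr_in': (58.0, 73), 'dot': (47.5, 59), 'ptr_out': (58.3, 70), 'bar': (48.2, 80)}
3 scene {'ptr_in': (6.6, 128), 'dot': (45.2, 112), 'ptr_out': (7.2, 100), 'bar': (45.6, 124)}
3 side {'ptr_in': (7.8, 72), 'dot': (7.2, 90), 'ptr_out': (7.3, 36), 'bar': (48.2, 78)}
5 side {'ptr_in': (7.8, 71), 'dot': (7.4, 89), 'ptr_out': (7.2, 35), 'bar': (22.7, 60)}
{'ptr_in': (7.7, 136), 'dot': (7.8, 157), 'ptr_out': (7.6, 133), 'bar': (17.8, 152)}
[ 0.49632223 -0.12222336]
0.0551 7.4
0.0462 21.6
```

{"method": "drive_tool", "body": {
  "xyz": [
    [0, 0, 0],
    [0, 0, 0],
    [0, 0, 0],
    [0, 0, 0],
    [0, 0, 0],
    [0, 0, 0],
    [0, 0, 0],
    [0, 0, 0]
  ],
  "delta_rot": [
    [0, 0, -1],
    [0, 0, -1],
    [0, 0, -1],
    [0, 0, -1],
    [0, 0, -1],
    [0, 0, -1],
    [0, 0, -1],
    [0, 0, 0]
  ]
}}

```text
time_s: 21.6
position: [0.5888, -0.2127, 0.0772]
eef_rot: [179.9, -0.0, 69.9]
contact_force: [4.3, -0.3, 0.3]
width: 0.557
grasp_force: 62.6
```

```bash
python3 - <<'E'
from h import *
print(env.get_state()['eef_rot'])
for n,k in(('side','d6'),('wrist','w6')):
    im,_=snap(n,k+'.png');print(n,scan(n,im))
E
```

```text
[ 1.79896264e+02 -3.41261040e-02  6.99070792e+01]
side {'ptr_in': (7.8, 71), 'dot': (7.7, 112), 'ptr_out': (7.7, 34), 'bar': (8.8, 77)}
wrist {'ptr_in': (7.7, 155), 'dot': (7.3, 148), 'ptr_out': (7.6, 154), 'bar': (7.2, 110)}
```

Pointer and bar agree within about 1°. Release and lift clear.

{"method": "drive_tool", "body": {
  "xyz": [
    [0, 0, 0],
    [0, 0, 0],
    [0, 0, 0],
    [0, 0, 0],
    [0, 0, 0],
    [0, 0, 0],
    [0, 0, 0],
    [0, 0, 0]
  ],
  "delta_rot": [
    [0, 0, 0],
    [0, 0, 0],
    [0, 0, 0],
    [0, 0, 0],
    [0, 0, 0],
    [0, 0, 0],
    [0, 0, 0],
    [0, 0, 0]
  ],
  "hand": 70
}}

```text
time_s: 22.5
position: [0.5878, -0.2128, 0.0768]
eef_rot: [-180.0, -0.0, 69.9]
contact_force: [0.2, 0.0, -0.3]
width: 0.821
grasp_force: 0.0
```

{"method": "drive_tool", "body": {
  "xyz": [
    [0, 0, 0.1],
    [0, 0, 0.2],
    [0, 0, 0.4],
    [0, 0, 0.6],
    [0, 0, 0.6],
    [0, 0, 0.6],
    [0, 0, 0.6],
    [0, 0, 0.3]
  ],
  "delta_rot": [
    [0, 0, 0],
    [0, 0, 0],
    [0, 0, 0],
    [0, 0, 0],
    [0, 0, 0],
    [0, 0, 0],
    [0, 0, 0],
    [0, 0, 0]
  ]
}}

```text
time_s: 23.3
position: [0.5889, -0.213, 0.2514]
eef_rot: [179.7, -0.0, 69.9]
contact_force: [0.1, 0.2, 0.4]
width: 0.819
grasp_force: 0.0
```

{"method": "drive_tool", "body": {
  "xyz": [
    [0, -0.3, 0.3],
    [0, -0.5, 0.3],
    [0, -0.5, 0],
    [0, -0.5, 0],
    [0, -0.5, 0],
    [0, -0.2, 0],
    [0, 0, 0],
    [0, 0, 0]
  ],
  "delta_rot": [
    [0, 0, 0],
    [0, 0, 0],
    [0, 0, 0],
    [0, 0, 0],
    [0, 0, 0],
    [0, 0, 0],
    [0, 0, 0],
    [0, 0, 0]
  ]
}}

```text
time_s: 24.1
position: [0.5883, -0.3364, 0.2772]
eef_rot: [180.0, -0.1, 70.0]
contact_force: [-0.9, 0.6, -0.1]
width: 0.818
grasp_force: 0.0
```

```bash
python3 - <<'E'
from h import *
for n,k in(('scene','s7'),('side','d7')):
    im,_=snap(n,k+'.png');print(n,scan(n,im))
    o=cv2.imread('pics/'+k[0]+'3.png')[:,:,::-1];r=(slice(100,250),slice(250,350)) if n=='scene' else (slice(180,280),slice(215,310))
    print('basket diff',np.abs(im[r].astype(int)-o[r]).mean().round(1))
print(env.get_state()['contact_force'])
E
```

```text
scene {'ptr_in': (6.6, 127), 'dot': (6.6, 149), 'ptr_out': (7.2, 101), 'bar': (6.6, 109)}
basket diff 0.6
side {'ptr_in': (7.8, 72), 'dot': (7.7, 112), 'ptr_out': (7.3, 37), 'bar': (8.7, 79)}
basket diff 2.5
[-0.86423176 -0.27294598  0.45338452]
```

```bash
python3 -c "
from plant import env
print(env.hand_in())"
```

```text
the job is handed in; nothing more can be done
None
```

The basket is standing released on the scale platform, the pointer reads within about 1.5° of the zero mark (one division is 5°), and the job is handed in at about 24 s; hand-in gave no verdict.

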